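# Sort solid castings from hollow ones by weight

## Robot

A 6-joint arm with a two-finger parallel gripper is mounted at the origin on the work surface. World frame = base frame: x ahead of the robot, y to its left, z up, the work surface at z = 0. Lengths are in m, angles in degrees, forces in N, time in s.
With the tool pointing down it reaches from about 0.25 to 0.725 m from the base axis. Payload 9.7 kg.
Tool frame: the origin (TCP) lies midway between the tips of the shut fingers; the grasp point (between the pads) lies bot.hold_point_z behind it (bot.hold_point_z is the distance from the TCP to the grasp point, in m); z points along the fingers, y is the line along which they close (so a half turn about z gives the same grasp; the last joint's range is limited). The gripper opens to 85 mm and grips with 20 to 120 N. Pads are 22 mm wide; open, the fingers measure 114 mm over their backs; the gripper's body (76 mm by 85 mm) begins 54 mm behind the grasp point. The pads swing forward as they close: fully open they stand 13 mm farther back than shut.
Start: joints at [65.145, 4.979, 10.078, 95.1, 0, 90], TCP at [0.231, 0.499, 0.231] pointing down, gripper open.
Joint ranges: [-179.16, 179.16], [-48.56, 103.87], [-65.8, 70.77], [-126.05, 130.52], [-82.76, 87.17], [-180, 180]. Speed limits (degrees/s): [127.2, 127.2, 147.25, 180, 180, 180].

## Interface

Orientations are given as [roll, pitch, yaw] about the fixed x, y, z axes, in that order (R = Rz(yaw) Ry(pitch) Rx(roll)).
In Python, from workcell import bot, camera, camera_model, ticket gives the robot as it stands.
- The arm moves only by the tool send_rows, never from a script. Its argument "targets" is text: rows parted by semicolons, each of 5 numbers parted by spaces: the shift along the tool's x, y, z in mm, then the turn about the tool's z in degrees, then the closure in counts, from 0 (fully open) to 255 (shut). A call has 1 to 20 rows; each row is the pose to reach, as a shift and turn from the pose commanded when the call began, along the tool's axes at that moment; what a row does not reach only later rows make up. A row lasts 1/8 s, in which the tool goes at most 62.5 mm and 10.7 degrees, less where a joint would pass 70% of its speed; a pose out of reach is approached as far as the arm can. A call with a gripper value outside its range is refused whole. The fingers move at their own pace and stop on an object; "newtons" is the grip in N (left out, the last holds). Time passes only in rows, so rows that repeat a pose let the fingers close. It gives the time, the measured TCP pose, the force, the opening and the grip force at its end, in the units of the state.
- bot.get_obs(): the state, without advancing time (a new reading comes with each control period).
- camera(name): name is "scene" or "top" or "wrist"; returns the picture (480x640x3 uint8, blue, green, red); there is no depth.
- camera_model(name): a dict with "K" (3x3 intrinsics, pixels), "pose" (4x4, takes a point from camera to world coordinates); the wrist camera has in their place "T_tool_cam" (4x4, takes a point from camera to tool coordinates, whose origin is the TCP and whose axes are the flange's). Camera axes: x right, y down, z forward; pixel columns grow to the right and rows downward; lengths in m; the calibration is good to about 2 mm. A picture is of the moment at which its call begins: read the wrist's pose just before it. camera_model takes no time and is no camera call.
- ticket.job_done(): hands the job in; it is judged then, once.
The state is a dict: "time": time; "q": joint angles; "qd": joint speeds; "joint_efforts": joint torques, N m; "ee_pos": TCP position; "tcp_rot": TCP orientation; "wrist_force": force on the tool from outside, world axes, zero at the start; "torque": the same for the moment, N m; "opening": finger opening in m; "grasp_force": force on a finger pad.
Only numpy, scipy, OpenCV 4.12 (cv2) and the standard library are available. Lean on these libraries where they do the work, as an engineer would, in place of code of your own. Each camera call takes 0.05 s, during which the arm holds its last target. There are 200 camera calls.

## Task

The three link castings look alike, but some are solid metal and some came out hollow: lift each one to feel its weight, lay every solid (heavy) casting flat on the round mould disc, side by side, and every hollow (light) one in the open drawer of the small grey chest. Set them down rather than letting them drop. When all three are sorted, push the drawer fully shut and leave the tin and the steel ring where they are.

Things in the scene. Friction and masses are not known exactly. Their poses are not given: they have to be found in the camera images.
- casting_a_center (a point): one of three castings that look alike: bright metal link, two round bosses (38 mm across, 84 mm apart) joined by a straight bar 26 mm wide (56 mm of it clear, best gripped there); 122 mm long, 30 mm high, lying flat. Solid (0.59-0.73 kg) or hollow (0.20-0.28 kg): only lifting tells, not its letter. Point at its centre, half-way up; x along its length, y across the bar, z up
- casting_b_center (a point): one of three castings that look alike: bright metal link, two round bosses (38 mm across, 84 mm apart) joined by a straight bar 26 mm wide (56 mm of it clear, best gripped there); 122 mm long, 30 mm high, lying flat. Solid (0.59-0.73 kg) or hollow (0.20-0.28 kg): only lifting tells, not its letter. Point at its centre, half-way up; x along its length, y across the bar, z up
- casting_c_center (a point): one of three castings that look alike: bright metal link, two round bosses (38 mm across, 84 mm apart) joined by a straight bar 26 mm wide (56 mm of it clear, best gripped there); 122 mm long, 30 mm high, lying flat. Solid (0.59-0.73 kg) or hollow (0.20-0.28 kg): only lifting tells, not its letter. Point at its centre, half-way up; x along its length, y across the bar, z up
- mould_top (a point): grey rubber mould disc lying on the bench, fixed, 220 mm in diameter, 22 mm thick, small dark dots round its rim and a dark hub (flush); point at the centre of its flat top face, z up. Room for two castings side by side
- chest: low grey steel chest with one drawer, fixed to the bench: 240 mm deep, 260 mm wide, 85 mm high; origin at the foot of its front face, in the middle, x points from its front to its back. Its top covers the rear of the drawer; a casting lying flat in the drawer passes under it
- drawer_floor (a point): point on the drawer's inner floor, 28 mm behind its front wall, midway across, about 22 mm above the bench, moving with the drawer; x points into the chest (the way it shuts), y left seen that way, z up. Inside it spans x -27 to 167 mm, y -109 to 109 mm; walls 41 mm and front panel 52 mm above the floor. Open to above up to x = opening - 34 mm
- unit_drawer0_handle (a point): middle of the drawer's handle, a level steel bar 11 mm thick and 120 mm long along y, 35 mm in front of the drawer's front panel and about 47 mm above the bench; x points into the chest, the way to push
- unit_drawer0 (a joint): opening of the drawer in m: 0 fully shut, at most 0.166; it starts 0.14 to 0.165 open, slides with little friction (a few N) and stays where it is left
- tin: closed metal tin standing between disc and chest, 52 mm across, 80 mm high; origin at the centre of its underside; a bystander to leave where it is
- ring: flat dark steel ring, 84 mm outside, 60 mm inside, 12 mm thick; origin at the centre of its underside; a bystander to leave where it is
Mind the look-alikes: they are no part of the job. What is shaped like the part that bears casting_a_center but orange is not meant.

How it is judged:
By the outcome, as a careful person would: the job done as asked, in the order asked, and still so for the second after the job is handed in, with the robot touching nothing.
It also fails if it takes over 72 s, if anything falls off the work surface, if the arm or the gripper's body presses on something with over 40 N, if the wrist force passes 120 N, or if a joint passes its speed limit or range.

## Working session

There is one attempt and no reset: what is moved stays moved. The work goes in short steps, Python scripts to look and compute and a tool call to move; the robot and the scene stay as the last step left them, time stands still between calls to the robot, and variables do not carry over. Pictures are saved under pics/ and viewed, at most 10 in all, crops included, and the job is handed in when it is done.

Besides the shell and the picture viewer there is one more tool, called after "Emit:" as name(argument=value, ...) on one line, values as JSON. send_rows: Moves the arm, as the interface text tells. Its arguments: {"type":"object","properties":{"targets":{"type":"string"},"newtons":{"type":"number"}},"required":["targets"]}

```bash
ls; mkdir -p pics
python3 - <<'E'
from workcell import bot,camera,camera_model
import cv2,numpy as np
print(bot.get_obs(), bot.hold_point_z)
for n in("top","scene"):
    cv2.imwrite(f"pics/{n}0.png",camera(n)); m=camera_model(n); print(n,np.round(m["K"],2).tolist(),np.round(m["pose"],4).tolist())
print(camera_model("wrist"))
E
```

```text
pics
{'time': 0.0, 'q': array([6.51450353e+01, 5.01157017e+00, 1.00319804e+01, 9.50991260e+01,
       2.20191464e-03, 8.99987429e+01]), 'qd': array([ 0.01361459,  0.05691598, -0.04473174,  0.03912311, -0.07557574,
        0.03303521]), 'joint_efforts': array([ 2.20365691e-03, -5.20372224e+01,  4.64815736e+01,  1.57970935e-02,
        1.13102753e-04,  2.63517830e-05]), 'ee_pos': array([0.23106643, 0.49884234, 0.2305564 ]), 'tcp_rot': array([-1.79921284e+02, -2.20363968e-03,  1.55146289e+02]), 'wrist_force': array([ 0.24445654, -0.18666682,  0.37862637]), 'torque': array([ 0.02009241,  0.03337649, -0.04667962]), 'grasp_force': 0.0, 'opening': 0.08505132328168027} 0.0187
top [[568.69, 0.0, 317.48], [0.0, 568.69, 238.81], [0.0, 0.0, 1.0]] [[-0.0062, -0.9957, 0.0924, 0.3834], [-0.9996, 0.0035, -0.0288, 0.1012], [0.0284, -0.0926, -0.9953, 1.2533], [0.0, 0.0, 0.0, 1.0]]
scene [[583.16, 0.0, 315.8], [0.0, 583.16, 233.89], [0.0, 0.0, 1.0]] [[-0.1045, 0.8507, -0.5151, 1.287], [0.9944, 0.0963, -0.0427, 0.1576], [0.0132, -0.5167, -0.856, 1.4012], [0.0, 0.0, 0.0, 1.0]]
{'K': array([[402.40783301,   0.        , 318.51887683],
       [  0.        , 402.40783301, 245.30693202],
       [  0.        ,   0.        ,   1.        ]]), 'T_tool_cam': array([[-9.01392966e-07, -9.45337145e-01, -3.26094591e-01,
         8.37366737e-02],
       [ 9.99999913e-01, -1.37236730e-04,  3.95080412e-04,
        -5.93050915e-04],
       [-4.18236344e-04, -3.26094562e-01,  9.45337062e-01,
        -1.42244556e-01],
       [ 0.00000000e+00,  0.00000000e+00,  0.00000000e+00,
         1.00000000e+00]])}
```

View pics/top0.png

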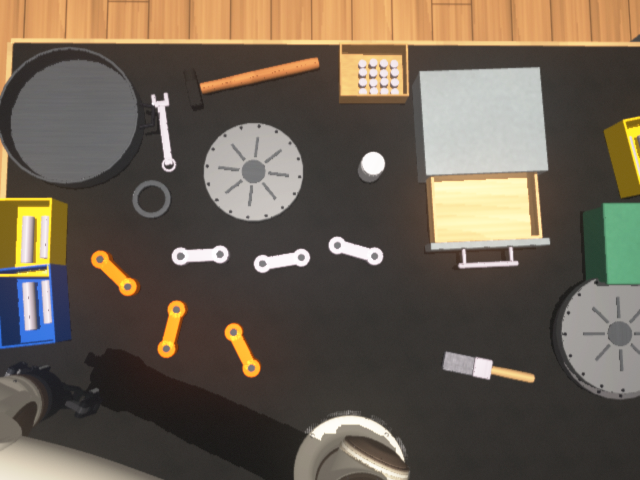

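View pics/scene0.png

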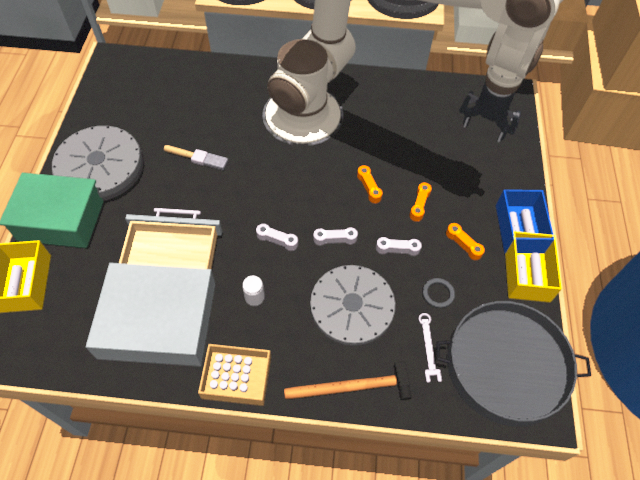

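The top view shows three bright castings at (200,256), (282,261) and (356,251). The three orange look-alikes at (114,273), (172,329) and (243,350) are ruled out by colour. The mould is the thin dotted disc at (253,171), with the tin (372,167) between it and the chest. The disc at (619,333) is larger and is on the wrong side of the chest, so it isn't the mould. The open drawer is at (484,210) and its handle is at (488,265).

```bash
cat > h.py <<'E'
import cv2,numpy as np
from workcell import bot,camera,camera_model
def ray(name,uv):
    m=camera_model(name); P=np.array(m["pose"]); d=P[:3,:3]@np.linalg.inv(m["K"])@np.array([uv[0],uv[1],1.]); return P[:3,3],d
def on(name,uv,z):
    o,d=ray(name,uv); return o+d*(z-o[2])/d[2]
def tri(u1,u2):
    (o1,d1),(o2,d2)=ray("top",u1),ray("scene",u2)
    s=np.linalg.lstsq(np.c_[d1,-d2],o2-o1,rcond=None)[0]
    a,b=o1+d1*s[0],o2+d2*s[1]; return (a+b)/2,np.linalg.norm(a-b)
def castings(name,img,roi):
    x0,y0,x1,y1=roi; c=img[y0:y1,x0:x1].astype(int)
    m=((c.min(2)>150)).astype(np.uint8)*255
    cs,h=cv2.findContours(m,cv2.RETR_CCOMP,cv2.CHAIN_APPROX_NONE)
    out=[]
    for i,k in enumerate(cs):
        if h[0][i][3]>=0 or cv2.contourArea(k)<250: continue
        holes=[]
        j=h[0][i][2]
        while j>=0:
            if cv2.contourArea(cs[j])>8: holes.append(np.array(cv2.fitEllipse(cs[j])[0])+[x0,y0] if len(cs[j])>=5 else cs[j].mean((0,1))+[x0,y0])
            j=h[0][j][0]
        out.append((cv2.contourArea(k),np.array(cv2.minAreaRect(k)[0])+[x0,y0],sorted(holes,key=lambda p:p[0])))
    return sorted(out,key=lambda t:t[1][0])
E
python3 - <<'E'
from h import *
t=cv2.imread("pics/top0.png"); s=cv2.imread("pics/scene0.png")
ct=castings("top",t,(165,225,400,285)); cs=castings("scene",s,(240,215,430,265))
for c in ct: 
    print("top",c[0],c[1].round(1),[p.round(1) for p in c[2]])
    if len(c[2])==2:
        a,b=[on("top",p,.03) for p in c[2]]; print("   ctr",((a+b)/2).round(4),"len",np.linalg.norm(a-b).round(4),"yaw",np.degrees(np.arctan2(*(b-a)[1::-1])).round(1))
for c in cs[::-1]:
    print("scene",c[0],c[1].round(1),[p.round(1) for p in c[2]])
    if len(c[2])==2:
        a,b=[on("scene",p,.03) for p in c[2]]; print("   ctr",((a+b)/2).round(4),"len",np.linalg.norm(a-b).round(4))
# disc
g=cv2.inRange(t,(110,110,110),(190,190,190)); g[:, :195]=0; g[:,310:]=0; g[:115]=0; g[230:]=0
k=max(cv2.findContours(g,cv2.RETR_EXTERNAL,cv2.CHAIN_APPROX_NONE)[0],key=cv2.contourArea)
e=cv2.fitEllipse(cv2.convexHull(k)); print("disc",e,on("top",e[0],.022),e[1][0]*1.23/568.7)
print("tin",on("top",(373,160),.08),"ring",on("top",(151.5,199),.012))
for n,uv,z in [("panelL",(427,247),.074),("panelR",(549,241),.074),("hL",(461,266),.047),("hR",(516,264),.047),("chestFL",(419,178),.085),("chestFR",(547,171),.085)]:
    print(n,on("top",uv,z).round(4))
cr=cv2.resize(t[150:290,160:400],None,fx=3,fy=3,interpolation=cv2.INTER_CUBIC); cv2.imwrite("pics/c1.png",cr)
cr=cv2.resize(t[150:290,400:570],None,fx=4,fy=4,interpolation=cv2.INTER_CUBIC); cv2.imwrite("pics/c2.png",cr)
E
```

```text
top 709.5 [199.9 254.6] [array([180.1, 255.9]), array([219.6, 253.9])]
   ctr [0.4633 0.3182 0.03  ] len 0.0843 yaw -87.4
top 709.5 [281.5 260.4] [array([262.1, 263.1]), array([300.8, 257.1])]
   ctr [0.4513 0.1435 0.03  ] len 0.0841 yaw -81.3
top 696.5 [355.5 250.4] [array([336.7, 245. ]), array([374.3, 255.7])]
   ctr [ 0.4717 -0.0162  0.03  ] len 0.0845 yaw -106.2
scene 390.5 [398.9 244. ] [array([383.2, 242.4]), array([414.1, 244.5])]
   ctr [0.4666 0.3167 0.03  ] len 0.0842
scene 379.0 [335.  233.5] [array([319.8, 233.6]), array([350.5, 232.7])]
   ctr [0.4535 0.1417 0.03  ] len 0.0846
scene 381.0 [276.6 234.3] [array([262.7, 228.7]), array([290.5, 239.3])]
   ctr [ 0.4742 -0.018   0.03  ] len 0.0843
disc ((253.03076171875, 171.53237915039062), (97.79856872558594, 99.48583221435547), 81.53321838378906) [0.64642306 0.20598397 0.022     ] 0.2115214340293137
tin [ 0.65866286 -0.05078068  0.08      ] ring [0.58752918 0.42820857 0.012     ]
panelL [ 0.4749 -0.1621  0.074 ]
panelR [ 0.4866 -0.421   0.074 ]
hL [ 0.436  -0.2402  0.047 ]
hR [ 0.4397 -0.3591  0.047 ]
chestFL [ 0.6192 -0.1463  0.085 ]
chestFR [ 0.634  -0.4184  0.085 ]
```

View pics/c1.png

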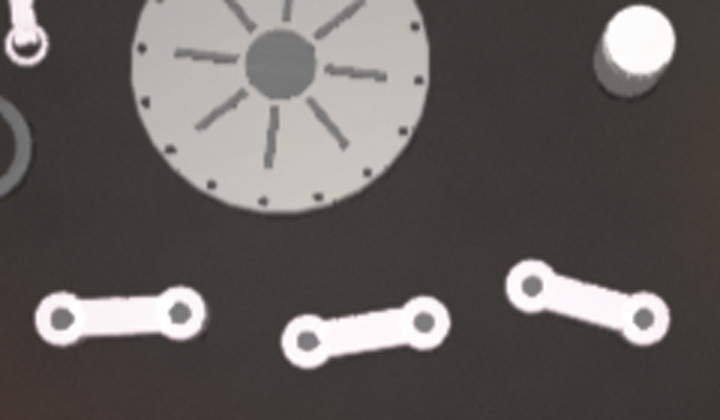

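View pics/c2.png

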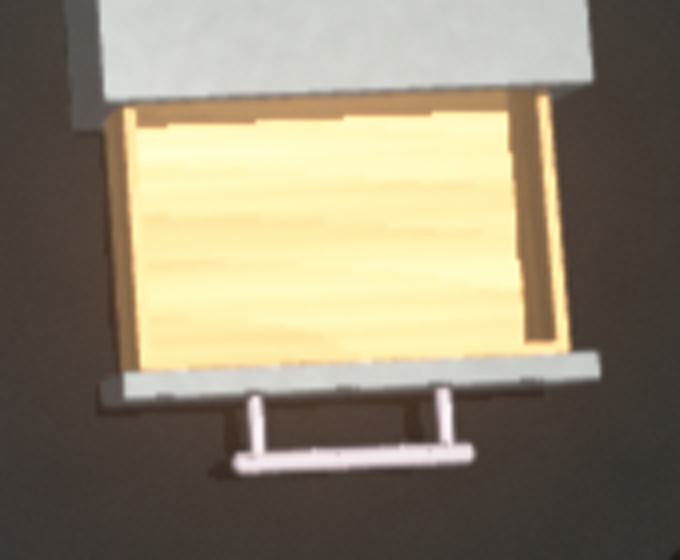

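The crops confirm three bright castings and no orange ones among them. They also show the mould with its rim dots and the open drawer with its handle. The hole spacing measures 84 mm and the panel 259 mm, both matching the given sizes.

```bash
cat >> h.py <<'E'
def plan(*T):
    o=bot.get_obs(); p=np.array(o["ee_pos"]); y=o["tcp_rot"][2]; r=np.radians(y); c,s=np.cos(r),np.sin(r)
    print("t",round(o["time"],2),"tcp",p.round(4),"rpy",np.round(o["tcp_rot"],1),"F",np.round(o["wrist_force"],1),"open",round(o["opening"],4),"grip",round(o["grasp_force"],1))
    for x,yy,z,yaw in T:
        d=np.array([x,yy,z])-p
        print((x,yy,z,yaw),"->",np.round([1e3*(c*d[0]+s*d[1]),1e3*(s*d[0]-c*d[1]),-1e3*d[2],(y-yaw+180)%360-180],1))
E
python3 -c "
from h import *
plan((.465,.3175,.1,92.6),(.465,.3175,.005,92.6))"
```

```text
t 0.1 tcp [0.2311 0.4989 0.2307] rpy [-179.9    0.   155.1] F [-0.4 -1.2  0.2] open 0.0853 grip 0.0
(0.465, 0.3175, 0.1, 92.6) -> [-288.5  -66.3  130.7   62.5]
(0.465, 0.3175, 0.005, 92.6) -> [-288.5  -66.3  225.7   62.5]
```

Emit:
send_rows(targets="-60 -14 30 11 0;-115 -27 60 22 0;-170 -40 90 32 0;-230 -53 110 43 0;-288 -66 130 53 0;-288 -66 130 62.5 0;-288 -66 130 62.5 0;-288 -66 130 62.5 0", newtons=50)

```text
time: 1.1
ee_pos: [0.4643, 0.3186, 0.1015]
tcp_rot: [-180.0, -0.0, 92.9]
wrist_force: [0.5, 0.5, 0.8]
opening: 0.0852
grasp_force: 0.0
```

```bash
python3 -c "
from h import *
plan((.465,.3175,.005,92.6))
cv2.imwrite('pics/w1.png',camera('wrist'))"
```

```text
t 1.1 tcp [0.4643 0.3186 0.1015] rpy [-180.    -0.    92.9] F [0.5 0.5 0.8] open 0.0852 grip 0.0
(0.465, 0.3175, 0.005, 92.6) -> [-1.1  0.6 96.5  0.3]
```

View pics/w1.png

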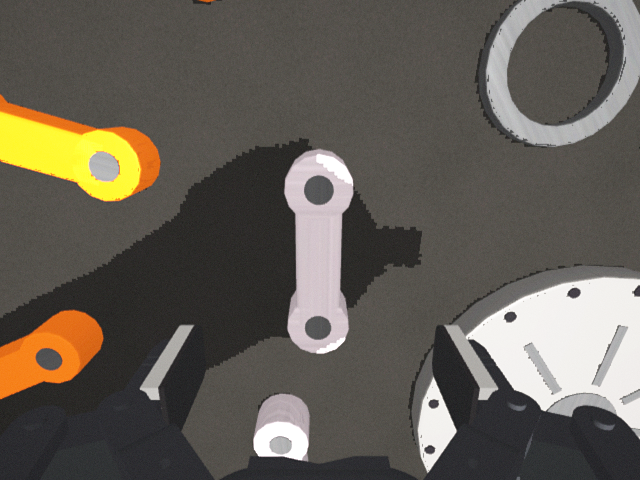

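The wrist view shows casting A centred between the fingers at column 318, with bores at (319,190) and (318,328). Next I'll cast these onto z = 0.03 as a check.

```bash
cat >> h.py <<'E'
def wray(uv,z):
    from scipy.spatial.transform import Rotation as R
    o=bot.get_obs(); m=camera_model("wrist"); T=np.eye(4); T[:3,:3]=R.from_euler("xyz",o["tcp_rot"],degrees=True).as_matrix(); T[:3,3]=o["ee_pos"]
    P=T@m["T_tool_cam"]; d=P[:3,:3]@np.linalg.inv(m["K"])@np.array([uv[0],uv[1],1.]); return P[:3,3]+d*(z-P[2,3])/d[2]
E
python3 -c "
from h import *
a,b=wray((319,190),.03),wray((318,328),.03)
print(a,b,(a+b)/2,np.linalg.norm(a-b)); print(wray((281,444),.03))
g=on('top',(151.5,199),.012);print(g)"
```

```text
[0.46256197 0.35994868 0.03      ] [0.46622516 0.27571634 0.03      ] [0.46439357 0.31783251 0.03      ] 0.08431195429899983
[0.44565157 0.18519231 0.03      ]
[0.58752918 0.42820857 0.012     ]
```

Emit:
send_rows(targets="-1 0 30 0 0;-1 0 60 0.4 0;-1 0 85 0.4 0;-1 0 96 0.4 0;-1 0 96 0.4 120;-1 0 96 0.4 255;-1 0 96 0.4 255;-1 0 96 0.4 255;-1 0 96 0.4 255;-1 0 96 0.4 255;-1 0 96 0.4 255", newtons=50)

```text
time: 2.52
ee_pos: [0.4651, 0.3175, 0.0064]
tcp_rot: [179.9, -0.1, 92.3]
wrist_force: [-2.1, -0.3, 5.7]
opening: 0.0252
grasp_force: 52.5
```

Emit:
send_rows(targets="0 0 -20 0 255;0 0 -50 0 255;0 0 -80 0 255;0 0 -80 0 255;0 0 -80 0 255;0 0 -80 0 255")

```text
time: 3.28
ee_pos: [0.464, 0.3166, 0.0833]
tcp_rot: [-179.9, 0.1, 92.2]
wrist_force: [-0.7, 1.0, -6.9]
opening: 0.0252
grasp_force: 50.9
```

```bash
python3 -c "
from h import *
plan((.678,.205,.1,90),(.678,.205,.06,90),(.678,.205,.028,90),(.53,-.295,.12,92.7))"
```

```text
t 3.27 tcp [0.464  0.3166 0.0833] rpy [-1.799e+02  1.000e-01  9.220e+01] F [-0.7  1.  -6.9] open 0.0252 grip 50.9
(0.678, 0.205, 0.1, 90) -> [-119.9  209.5  -16.7    2.2]
(0.678, 0.205, 0.06, 90) -> [-119.9  209.5   23.3    2.2]
(0.678, 0.205, 0.028, 90) -> [-119.9  209.5   55.3    2.2]
(0.53, -0.295, 0.12, 92.7) -> [-6.137e+02  4.200e+01 -3.670e+01 -5.000e-01]
```

A weighs about 6.9 N (0.70 kg), so it is solid and goes to the far half of the disc.

Emit:
send_rows(targets="-30 52 -16 2 255;-60 105 -16 2 255;-90 158 -16 2 255;-120 209 -16 2 255;-120 209 -16 2 255;-120 209 15 2 255;-120 209 35 2 255;-120 209 47 2 255;-120 209 52 2 255;-120 209 52 2 255;-120 209 52 2 255")

```text
time: 4.65
ee_pos: [0.6788, 0.2056, 0.0345]
tcp_rot: [179.9, -0.0, 90.3]
wrist_force: [-0.7, 0.0, -6.6]
opening: 0.0251
grasp_force: 52.8
```

Emit:
send_rows(targets="0 0 3 0 255;0 0 5 0 255;0 0 6 0 255;0 0 6 0 255")

```text
time: 5.15
ee_pos: [0.6785, 0.2054, 0.0285]
tcp_rot: [179.9, -0.0, 90.2]
wrist_force: [-5.7, -2.1, 4.9]
opening: 0.0251
grasp_force: 54.4
```

Emit:
send_rows(targets="0 0 0 0 90;0 0 0 0 90;0 0 0 0 90;0 0 0 0 60;0 0 -30 0 0;0 0 -70 0 0;0 0 -70 0 0;0 0 -70 0 0")

```text
time: 6.15
ee_pos: [0.6783, 0.2054, 0.0968]
tcp_rot: [-180.0, 0.0, 90.2]
wrist_force: [-0.1, 0.9, -0.2]
opening: 0.085
grasp_force: 0.0
```

```bash
python3 -c "
from h import *
plan((.4525,.1425,.1,98.6),(.4525,.1425,.005,98.6))"
```

```text
t 6.15 tcp [0.6783 0.2054 0.0968] rpy [-180.     0.    90.2] F [-0.1  0.9 -0.2] open 0.085 grip 0.0
(0.4525, 0.1425, 0.1, 98.6) -> [ -61.9 -226.1   -3.2   -8.4]
(0.4525, 0.1425, 0.005, 98.6) -> [ -61.9 -226.1   91.8   -8.4]
```

Emit:
send_rows(targets="-15 -56 -3 -4 0;-31 -113 -3 -8.4 0;-46 -170 -3 -8.4 0;-62 -226 -3 -8.4 0;-62 -226 -3 -8.4 0;-62 -226 20 -8.4 0;-62 -226 50 -8.4 0;-62 -226 78 -8.4 0;-62 -226 91 -8.4 0;-62 -226 91 -8.4 120;-62 -226 91 -8.4 255;-62 -226 91 -8.4 255;-62 -226 91 -8.4 255;-62 -226 91 -8.4 255;-62 -226 91 -8.4 255;-62 -226 91 -8.4 255")

```text
time: 8.15
ee_pos: [0.4531, 0.1426, 0.0074]
tcp_rot: [179.9, -0.0, 98.6]
wrist_force: [-2.6, -0.4, 6.4]
opening: 0.0248
grasp_force: 51.8
```

Emit:
send_rows(targets="0 0 -20 0 255;0 0 -50 0 255;0 0 -80 0 255;0 0 -80 0 255;0 0 -80 0 255;0 0 -80 0 255")

```text
time: 8.9
ee_pos: [0.4518, 0.1422, 0.0846]
tcp_rot: [-179.9, 0.0, 98.6]
wrist_force: [-0.7, -0.1, -7.4]
opening: 0.0253
grasp_force: 50.7
```

```bash
python3 -c "
from h import *
plan((.612,.205,.085,90),(.612,.205,.03,90),(.53,-.295,.12,92.7))"
```

```text
t 8.9 tcp [0.4518 0.1422 0.0846] rpy [-179.9    0.    98.6] F [-0.7 -0.1 -7.4] open 0.0253 grip 50.7
(0.612, 0.205, 0.085, 90) -> [ 38.1 167.9  -0.4   8.6]
(0.612, 0.205, 0.03, 90) -> [ 38.1 167.9  54.6   8.6]
(0.53, -0.295, 0.12, 92.7) -> [-443.9   11.6  -35.4    5.9]
```

B is solid too (about 7.4 N), so it goes to the near half of the disc.

Emit:
send_rows(targets="10 45 -15 4 255;20 90 -15 8.6 255;30 130 -15 8.6 255;38 168 -15 8.6 255;38 168 -15 8.6 255;38 168 15 8.6 255;38 168 35 8.6 255;38 168 47 8.6 255;38 168 50 8.6 255;38 168 50 8.6 255")

```text
time: 10.15
ee_pos: [0.6132, 0.2053, 0.0369]
tcp_rot: [180.0, -0.0, 90.0]
wrist_force: [-0.0, 0.0, -6.5]
opening: 0.0248
grasp_force: 52.2
```

```bash
python3 -c "
from h import *
plan((.612,.205,.0295,90))"
```

```text
t 10.15 tcp [0.6132 0.2053 0.0369] rpy [180.  -0.  90.] F [-0.   0.  -6.5] open 0.0248 grip 52.2
(0.612, 0.205, 0.0295, 90) -> [-0.3 -1.2  7.4  0. ]
```

Emit:
send_rows(targets="0 0 3 0 255;0 0 5.5 0 255;0 0 7 0 255;0 0 7.5 0 255;0 0 7.5 0 255")

```text
time: 10.78
ee_pos: [0.613, 0.2053, 0.0294]
tcp_rot: [180.0, -0.0, 90.0]
wrist_force: [-3.7, -1.0, 1.3]
opening: 0.0248
grasp_force: 53.2
```

Emit:
send_rows(targets="0 0 0 0 140;0 0 0 0 140;0 0 0 0 140;0 0 0 0 140;0 0 -20 0 140;0 0 -70 0 60;0 0 -70 0 0;0 0 -70 0 0")

```text
time: 11.78
ee_pos: [0.6133, 0.2054, 0.0998]
tcp_rot: [179.9, -0.0, 90.0]
wrist_force: [0.3, 0.2, -1.0]
opening: 0.085
grasp_force: 0.0
```

```bash
python3 -c "
from h import *
plan((.473,-.017,.1,73.8),(.473,-.017,.006,73.8))"
```

```text
t 11.78 tcp [0.6133 0.2054 0.0998] rpy [179.9  -0.   90. ] F [ 0.3  0.2 -1. ] open 0.085 grip 0.0
(0.473, -0.017, 0.1, 73.8) -> [-2.222e+02 -1.405e+02 -2.000e-01  1.620e+01]
(0.473, -0.017, 0.006, 73.8) -> [-222.2 -140.5   93.8   16.2]
```

Emit:
send_rows(targets="-45 -28 0 5 0;-90 -56 0 10 0;-134 -84 0 16.2 0;-178 -112 0 16.2 0;-222 -140.5 0 16.2 0;-222 -140.5 0 16.2 0;-222 -140.5 30 16.2 0;-222 -140.5 60 16.2 0;-222 -140.5 82 16.2 0;-222 -140.5 94 16.2 0;-222 -140.5 94 16.2 120;-222 -140.5 94 16.2 255;-222 -140.5 94 16.2 255;-222 -140.5 94 16.2 255;-222 -140.5 94 16.2 255;-222 -140.5 94 16.2 255;-222 -140.5 94 16.2 255")

```text
time: 13.9
ee_pos: [0.4734, -0.0169, 0.0057]
tcp_rot: [179.9, -0.0, 73.8]
wrist_force: [0.9, 0.1, 5.5]
opening: 0.0251
grasp_force: 51.3
```

Emit:
send_rows(targets="0 0 -20 0 255;0 0 -60 0 255;0 0 -110 0 255;0 0 -140 0 255;0 0 -140 0 255;0 0 -140 0 255")

```text
time: 14.65
ee_pos: [0.4721, -0.0168, 0.1433]
tcp_rot: [-179.9, 0.0, 73.8]
wrist_force: [-0.9, 0.7, -2.6]
opening: 0.0252
grasp_force: 50.4
```

Run:
```python
from h import *
plan((.53,-.295,.145,92.7))
cv2.imwrite("pics/top1.png",camera("top")); cv2.imwrite("pics/scene1.png",camera("scene"))
```

```text
t 14.65 tcp [ 0.4721 -0.0168  0.1433] rpy [-179.9    0.    73.8] F [-0.9  0.7 -2.6] open 0.0252 grip 50.4
(0.53, -0.295, 0.145, 92.7) -> [-251.1  133.    -1.7  -18.9]
```

View pics/scene1.png

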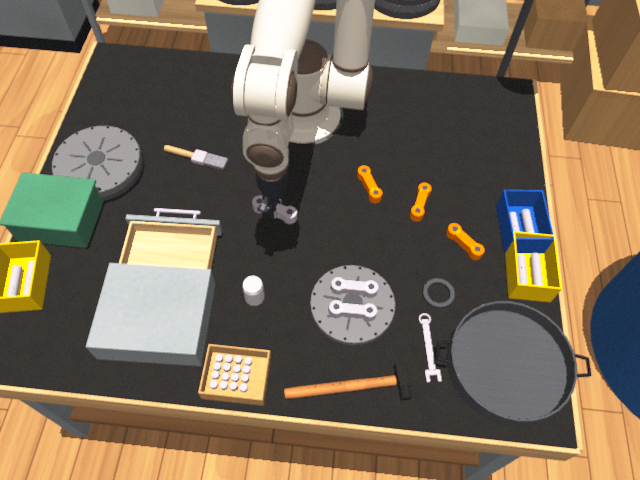

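C is hollow (2.6 N, about 0.27 kg). The scene view shows both solid castings flat and side by side on the disc at (354,286) and (352,309). C goes into the drawer.

Emit:
send_rows(targets="-49 28 -2 -6 255;-98 56 -2 -12 255;-146 84 -2 -18.9 255;-195 112 -2 -18.9 255;-243 140 -2 -18.9 255;-243 143 -2 -18.9 255;-243 143 -2 -18.9 255;-243 143 -2 -18.9 255")

```text
time: 15.75
ee_pos: [0.5422, -0.2889, 0.1465]
tcp_rot: [-180.0, -0.0, 92.8]
wrist_force: [1.0, 0.3, -1.7]
opening: 0.0253
grasp_force: 50.4
```

Run:
```python
from h import *
plan((.54,-.291,.033,92.7),(.54,-.291,.0277,92.7))
cv2.imwrite("pics/w2.png",camera("wrist"))
```

```text
t 15.75 tcp [ 0.5422 -0.2889  0.1465] rpy [-180.    -0.    92.8] F [ 1.   0.3 -1.7] open 0.0253 grip 50.4
(0.54, -0.291, 0.033, 92.7) -> [-2.000e+00 -2.300e+00  1.135e+02  1.000e-01]
(0.54, -0.291, 0.0277, 92.7) -> [-2.000e+00 -2.300e+00  1.188e+02  1.000e-01]
```

View pics/w2.png

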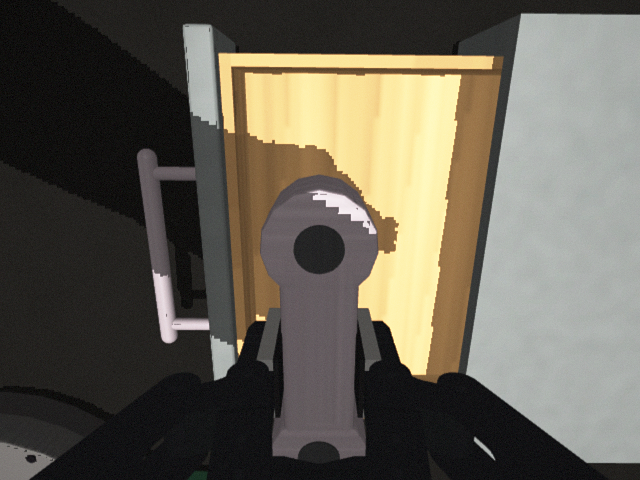

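The wrist view shows C held square over the drawer, clear of the panel on the left (about column 232) and the chest edge on the right (about column 486).

Emit:
send_rows(targets="-2 0 30 0 255;-2 0 60 0 255;-2 0 90 0 255;-2 0 105 0 255;-2 0 111 0 255;-2 0 111 0 255;-2 0 111 0 255")

```text
time: 16.68
ee_pos: [0.5431, -0.2923, 0.0371]
tcp_rot: [179.9, 0.1, 92.7]
wrist_force: [0.7, 0.4, -2.2]
opening: 0.0253
grasp_force: 50.4
```

```bash
python3 -c "
from h import *
plan((.54,-.291,.0277,92.7))"
```

```text
t 16.68 tcp [ 0.5431 -0.2923  0.0371] rpy [1.799e+02 1.000e-01 9.270e+01] F [ 0.7  0.4 -2.2] open 0.0253 grip 50.4
(0.54, -0.291, 0.0277, 92.7) -> [ 1.5 -3.1  9.4  0. ]
```

Emit:
send_rows(targets="0 0 3 0 255;0 0 6 0 255;0 0 7.5 0 255;0 0 7.5 0 255")

```text
time: 17.18
ee_pos: [0.5424, -0.292, 0.0281]
tcp_rot: [-180.0, -0.0, 92.7]
wrist_force: [0.1, 0.1, -2.5]
opening: 0.0252
grasp_force: 50.5
```

Emit:
send_rows(targets="0 0 0.7 0 255;0 0 1.4 0 255;0 0 1.4 0 255")

```text
time: 17.55
ee_pos: [0.5429, -0.2921, 0.0278]
tcp_rot: [179.9, 0.0, 92.8]
wrist_force: [-1.0, 1.5, 6.2]
opening: 0.0252
grasp_force: 51.3
```

Contact. I'll release, lift clear, then move behind the handle with the fingers shut.

Emit:
send_rows(targets="0 0 0 0 150;0 0 0 0 140;0 0 0 0 140;0 0 0 0 140;0 0 -20 0 140;0 0 -70 0 140;0 0 -120 0 140;0 0 -120 0 140;0 0 -120 0 140")

```text
time: 18.68
ee_pos: [0.5426, -0.2921, 0.1477]
tcp_rot: [179.9, 0.0, 92.7]
wrist_force: [0.1, 0.7, -0.5]
opening: 0.0386
grasp_force: 0.0
```

Run:
```python
from h import *
plan((.385,-.302,.148,92.7),(.385,-.302,.036,92.7))
cv2.imwrite("pics/w3.png",camera("wrist"))
print(on("top",(459.5,265.7),.047),on("top",(517,263),.047))
```

```text
t 18.68 tcp [ 0.5426 -0.2921  0.1477] rpy [179.9   0.   92.7] F [ 0.1  0.7 -0.5] open 0.0386 grip 0.0
(0.385, -0.302, 0.148, 92.7) -> [  -2.3 -157.9   -0.3    0. ]
(0.385, -0.302, 0.036, 92.7) -> [  -2.3 -157.9  111.7    0. ]
[ 0.43666454 -0.23700472  0.047     ] [ 0.44184262 -0.36139796  0.047     ]
```

View pics/w3.png

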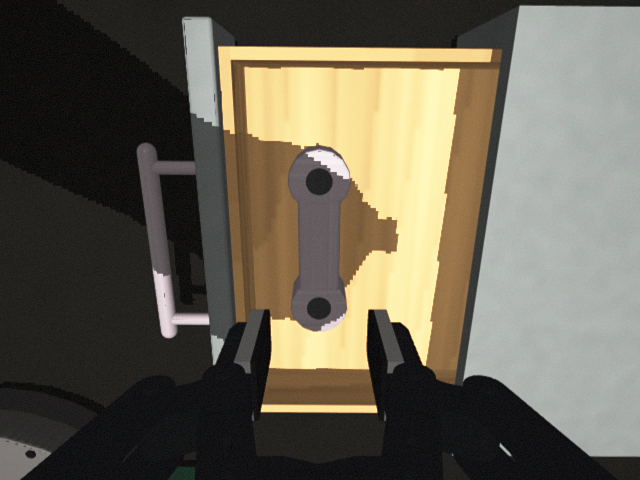

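C lies flat in the drawer, with bores at (319,181) and (318,308). Now to move in front of the handle.

Emit:
send_rows(targets="0 -50 0 0 255;-1 -100 0 0 255;-2 -158 0 0 255;-2 -158 0 0 255;-2 -158 30 0 255;-2 -158 60 0 255;-2 -158 90 0 255;-2 -158 113 0 255;-2 -158 113 0 255;-2 -158 113 0 255", newtons=20)

```text
time: 19.98
ee_pos: [0.3853, -0.3017, 0.0344]
tcp_rot: [180.0, 0.0, 92.8]
wrist_force: [0.3, 0.1, -0.3]
opening: 0.0003
grasp_force: 0.0
```

Emit:
send_rows(targets="0 10 0 0 255;0 20 0 0 255;0 27 0 0 255;0 34 0 0 255;0 41 0 0 255;0 48 0 0 255;0 48 0 0 255")

```text
time: 20.85
ee_pos: [0.4332, -0.2993, 0.0338]
tcp_rot: [180.0, -0.0, 92.8]
wrist_force: [-0.2, -0.6, -0.0]
opening: -0.0001
grasp_force: 0.0
```

Emit:
send_rows(targets="0 8 0 0 255;0 17 0 0 255;0 26 0 0 255;0 35 0 0 255;0 44 0 0 255;0 53 0 0 255;0 62 0 0 255;0 71 0 0 255;0 80 0 0 255;0 89 0 0 255;0 98 0 0 255;0 106 0 0 255;0 113 0 0 255;0 118 0 0 255;0 121 0 0 255;0 121 0 0 255")

```text
time: 22.85
ee_pos: [0.5538, -0.2934, 0.0338]
tcp_rot: [180.0, -0.0, 92.8]
wrist_force: [0.0, -0.5, -1.0]
opening: 0.0002
grasp_force: 0.0
```

Run:
```python
from h import *
plan((.58,-.292,.034,92.7))
t=camera("top"); s=camera("scene")
a=cv2.resize(t[60:300,390:570],None,fx=2,fy=2); b=cv2.resize(s[180:420,70:250],None,fx=2,fy=2)
cv2.imwrite("pics/d1.png",np.hstack([a,b]))
```

```text
t 22.85 tcp [ 0.5538 -0.2934  0.0338] rpy [180.   -0.   92.8] F [ 0.  -0.5 -1. ] open 0.0002 grip 0.0
(0.58, -0.292, 0.034, 92.7) -> [ 0.1 26.2 -0.2  0.1]
```

View pics/d1.png

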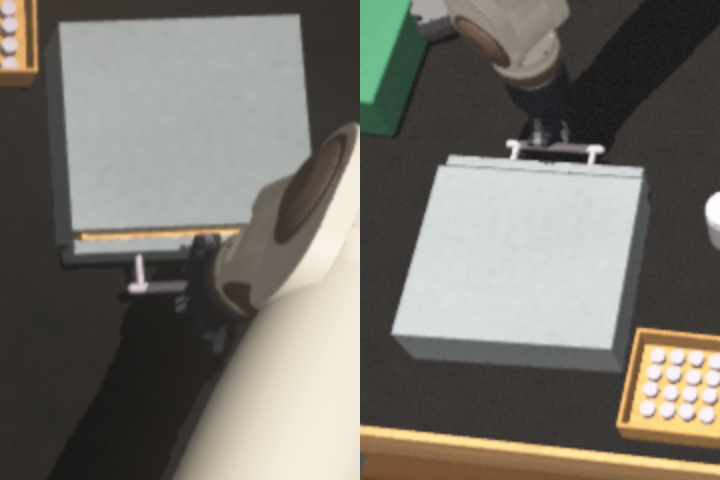

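The drawer is nearly shut: a thin wood strip still shows at crop row 235. I'll push on gently until it stops.

Emit:
send_rows(targets="0 3 0 0 255;0 6 0 0 255;0 8 0 0 255;0 10 0 0 255;0 11 0 0 255;0 12 0 0 255;0 13 0 0 255;0 13 0 0 255")

```text
time: 23.95
ee_pos: [0.5631, -0.2931, 0.0338]
tcp_rot: [-179.6, -0.0, 92.7]
wrist_force: [-19.8, -0.1, 10.3]
opening: -0.0003
grasp_force: 10.2
```

Emit:
send_rows(targets="0 1 0 0 255;0 2 0 0 255;0 3 0 0 255;0 3 0 0 255")

```text
time: 24.45
ee_pos: [0.5634, -0.293, 0.0337]
tcp_rot: [-179.3, -0.0, 92.6]
wrist_force: [-33.8, -0.5, 16.8]
opening: -0.0
grasp_force: 17.5
```

The drawer is on its stop. I'll back off, rise and check.

Emit:
send_rows(targets="0 -6 0 0 255;0 -16 0 0 255;0 -50 0 0 255;0 -90 0 0 255;0 -110 -50 0 255;0 -150 -110 0 255;0 -190 -130 0 255;0 -190 -130 0 255")

```text
time: 25.45
ee_pos: [0.3789, -0.3027, 0.1671]
tcp_rot: [179.8, 0.2, 92.6]
wrist_force: [-0.1, -0.8, -0.9]
opening: 0.0001
grasp_force: 0.0
```

Run:
```python
from h import *
plan((.58,-.292,.034,92.7))
t=camera("top"); s=camera("scene")
a=cv2.resize(t[60:300,390:570],None,fx=2,fy=2); b=cv2.resize(s[160:400,70:480],None,fx=1,fy=2)
cv2.imwrite("pics/d2.png",np.hstack([a,b]))
h=t[110:300,130:400]; 
for c in castings("top",t,(205,120,300,225)): print(c[0],c[1],[on("top",p,.052).round(3) for p in c[2]])
print("white tin now", [ (np.array(cv2.minEnclosingCircle(k)[0])+[340,130]).round(1) for k in cv2.findContours((t[130:200,340:400].min(2)>190).astype(np.uint8),0,2)[0] if cv2.contourArea(k)>100])
t0=cv2.imread("pics/top0.png"); d=cv2.absdiff(t,t0)[140:225,125:190].max(); print("ring diff",d, "tin diff",cv2.absdiff(t,t0)[140:190,350:395].max())
```

```text
t 25.45 tcp [ 0.3789 -0.3027  0.1671] rpy [179.8   0.2  92.6] F [-0.1 -0.8 -0.9] open 0.0001 grip 0.0
(0.58, -0.292, 0.034, 92.7) -> [ 1.400e+00  2.014e+02  1.331e+02 -1.000e-01]
6865.0 [252.  171.5] [array([0.612, 0.249, 0.052]), array([0.678, 0.248, 0.052]), array([0.7  , 0.248, 0.052]), array([0.65 , 0.207, 0.052]), array([0.591, 0.201, 0.052]), array([0.704, 0.196, 0.052]), array([0.678, 0.165, 0.052]), array([0.612, 0.164, 0.052]), array([0.634, 0.148, 0.052]), array([0.687, 0.145, 0.052])]
white tin now [array([373. , 162.8])]
ring diff 22 tin diff 23
```

View pics/d2.png

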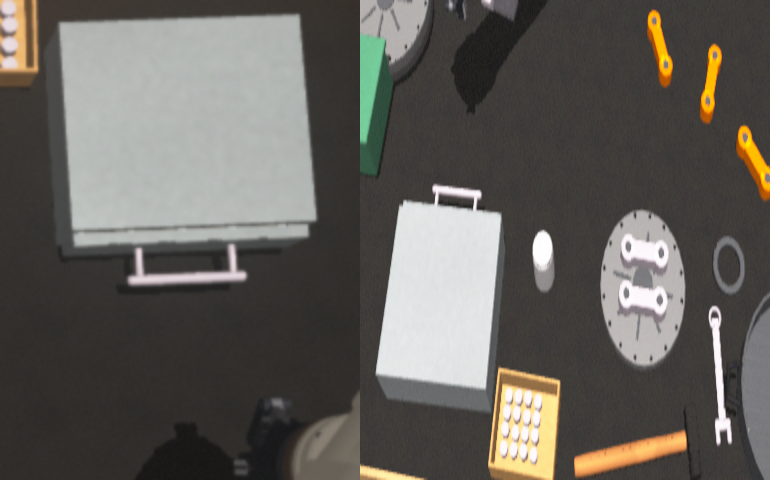

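Run:
```python
from h import *
a=(on("top",(456,200.5),.047)+on("top",(512.5,198),.047))/2; b=(on("top",(459.5,265.7),.047)+on("top",(517,263),.047))/2
print(a,b,np.linalg.norm(a-b))
c=(on("top",(422.5,175),.085)+on("top",(547.5,169.5),.085))/2; print("chest front",c)
```

```text
[ 0.58012767 -0.2952938   0.047     ] [ 0.43925358 -0.29920134  0.047     ] 0.1409282720428055
chest front [ 0.63138724 -0.28671375  0.085     ]
```

Run:
```python
from h import *
from scipy.spatial.transform import Rotation as R
m=camera_model("wrist"); T=np.eye(4); T[:3,:3]=R.from_euler("xyz",[180,0,92.7],degrees=True).as_matrix(); T[:3,3]=[.5426,-.2921,.1477]
P=T@m["T_tool_cam"]
def w(u,v,z): d=P[:3,:3]@np.linalg.inv(m["K"])@np.array([u,v,1.]); return (P[:3,3]+d*(z-P[2,3])/d[2])
im=cv2.imread("pics/w3.png")
for v in (60,90): print(v,[(u,*im[v,u]) for u in range(176,250,2)])
print("x of cols at z=.074 row 90:",[(u,w(u,90,.074)[0].round(4)) for u in (186,190,210,216,220,230)])
print("handle",w(157,240,.047),"chest edge row 240",w(486,240,.085))
t=camera("top")
for u in (440,470,530): print(u,[(v,int(t[v,u].mean())) for v in range(166,192)])
```

```text
60 [(176, np.uint8(33), np.uint8(34), np.uint8(34)), (178, np.uint8(33), np.uint8(35), np.uint8(35)), (180, np.uint8(26), np.uint8(30), np.uint8(28)), (182, np.uint8(30), np.uint8(33), np.uint8(35)), (184, np.uint8(30), np.uint8(29), np.uint8(33)), (186, np.uint8(147), np.uint8(147), np.uint8(143)), (188, np.uint8(175), np.uint8(176), np.uint8(173)), (190, np.uint8(179), np.uint8(184), np.uint8(178)), (192, np.uint8(181), np.uint8(187), np.uint8(180)), (194, np.uint8(181), np.uint8(184), np.uint8(180)), (196, np.uint8(180), np.uint8(184), np.uint8(180)), (198, np.uint8(182), np.uint8(185), np.uint8(181)), (200, np.uint8(180), np.uint8(183), np.uint8(177)), (202, np.uint8(181), np.uint8(183), np.uint8(177)), (204, np.uint8(183), np.uint8(187), np.uint8(182)), (206, np.uint8(183), np.uint8(188), np.uint8(184)), (208, np.uint8(185), np.uint8(189), np.uint8(184)), (210, np.uint8(187), np.uint8(188), np.uint8(184)), (212, np.uint8(154), np.uint8(159), np.uint8(153)), (214, np.uint8(106), np.uint8(107), np.uint8(105)), (216, np.uint8(61), np.uint8(58), np.uint8(58)), (218, np.uint8(67), np
[... 3189 characters left out ...]
, (184, 73), (185, 72), (186, 70), (187, 52), (188, 38), (189, 38), (190, 47), (191, 52)]
470 [(166, 185), (167, 186), (168, 185), (169, 185), (170, 184), (171, 185), (172, 180), (173, 129), (174, 104), (175, 162), (176, 183), (177, 185), (178, 186), (179, 183), (180, 144), (181, 95), (182, 75), (183, 73), (184, 73), (185, 66), (186, 50), (187, 42), (188, 49), (189, 53), (190, 54), (191, 53)]
530 [(166, 183), (167, 182), (168, 182), (169, 180), (170, 162), (171, 126), (172, 166), (173, 178), (174, 176), (175, 176), (176, 177), (177, 176), (178, 159), (179, 110), (180, 74), (181, 70), (182, 69), (183, 58), (184, 44), (185, 37), (186, 46), (187, 50), (188, 50), (189, 49), (190, 49), (191, 50)]
```

The check settles it. The 13 mm steel panel now sits against the chest front with no wood strip showing, and the arm stopped on a hard stop. Both castings are on the disc, and the tin and ring haven't moved.

```bash
python3 -c "
from workcell import ticket
print(ticket.job_done())"
```

```text
the job is handed in; nothing more can be done
None
```

The job is handed in at about 25 s of the 72 s limit: castings A and B weighed solid and lie side by side on the mould disc, C weighed hollow and is in the drawer, the drawer is shut, and the tin and ring have not moved.

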